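Raise the training conveyor one turn and hold the inclinometer flush on its belt

ROBOT

A 6-joint arm with a two-finger parallel gripper is mounted at the origin on the work surface. World frame = base frame: x ahead of the robot, y to its left, z up, the work surface at z = 0. Lengths are in m, angles in rad, forces in N, time in s.
With the tool pointing down it reaches from about 0.375 to 0.9 m from the base axis. Payload 3.1 kg.
Tool frame: the origin (TCP) lies on the centre line of the jaws, within the pads' length; the fingertips stand robot.nose_length ahead of it and the grasp point (between the pads) lies 6 mm ahead of it (robot.nose_length is the distance from the TCP to the fingertips, in m); z points along the fingers, y is the line along which they close (so a half turn about z gives the same grasp; the last joint's range is limited). The gripper opens to 87 mm and grips with 3 to 60 N. Pads are 19 mm wide; open, the fingers measure 117 mm over their backs; the gripper's body (75 mm by 190 mm) begins 51 mm behind the grasp point.
Start: joints at [-1.468, 0.527, 1.433, -0, 1.181, -0.178], TCP at [0.174, -0.6, 0.248] pointing down, gripper open.
Joint ranges: [-3.08, 3.08], [-0.75, 2.2], [0.22, 2.44], [-1.43, 4.57], [0, 2.65], [-2.85, 2.85]. Speed limits (rad/s): [2.79, 2.79, 3.14, 3.14, 3.14, 3.14].

INTERFACE

Orientations are given as a unit quaternion [x, y, z, w].
In Python, from rig import robot gives the robot as it stands.
- The arm moves only by the shell command python3 -m crank 'ROWS' [FORCE]. ROWS is JSON, one flat list of numbers, 7 for each row, row after row: the shift along the tool's x, y, z in mm, then the turn, a rotation vector about the tool's x, y, z in degrees, then the closure in counts, from 0 (fully open) to 255 (shut). In form: [x, y, z, ax, ay, az, fingers, x, y, z, ax, ay, az, fingers, ...]. A call has exactly 5 rows; each row is the pose to reach, as a shift and turn from the pose commanded when the call began, along the tool's axes at that moment; what a row does not reach only later rows make up. A row lasts 1/12 s, in which the tool goes at most 41.7 mm and 7.16 degrees, less where a joint would pass 70% of its speed; a pose out of reach is approached as far as the arm can. A call with a gripper value outside its range is refused whole. The fingers move at their own pace and stop on an object; FORCE is the grip in N (left out, the last holds). Time passes only in rows, so rows that repeat a pose let the fingers close, or fill a call up. It gives the time, the measured TCP pose, the force, the opening and the grip force at its end, in the units of the state.
- robot.get_obs(): the state, without advancing time (a new reading comes with each control period).
- robot.camera(name): name is "side" or "top"; returns a dict with "pixels" (420x560x3 uint8, red, green, blue), "intrinsics" (3x3 intrinsics, pixels), "k1" (the pictures are not rectified: a ray, as slopes to the right and down, at radius r is drawn at 1 + k1 r^2 times it, then the intrinsics apply), "extrinsics" (4x4, takes a point from camera to world coordinates). Camera axes: x right, y down, z forward; pixel columns grow to the right and rows downward; lengths in m; the calibration is good to about 2 mm. A picture is of the moment at which its call begins. There is no depth.
- robot.hand_in(): hands the job in; it is judged then, once.
The state is a dict: "time": time; "q": joint angles; "joint_velocities": joint speeds; "joint_torque": joint torques, N m; "position": TCP position; "tool_rot": TCP orientation; "ft_force": force on the tool from outside, world axes, zero at the start; "moment": the same for the moment, N m; "grip_width": finger opening in m; "grip_force": force on a finger pad.
Only numpy, scipy, OpenCV 4.12 (cv2) and the standard library are available. Lean on these libraries where they do the work, as an engineer would, in place of code of your own. Each camera call takes 0.05 s, during which the arm holds its last target. There are 200 camera calls.

TASK

Raise the head of the little inclined conveyor by cranking its jack's handwheel one full turn clockwise (seen from above), then take the digital inclinometer (the short level with the display) and hold it lengthwise on the middle of the belt, gently but firmly pushed down (about 10 N) so that its whole base sits flush on the sloping belt for the reading. Finish while still gripping it and holding it pressed there; do not knock the belt hard, and leave the other things on the desk where they are.

Things in the scene. Friction and masses are not known exactly. Their poses are not given: they have to be found in the camera images.
- handwheel (a joint): turn of the jack's handwheel, rad: 0 at the start, grows clockwise seen from above (one full turn = 6.283); stays where it is left, needs about 3 N at the handle to move. Each turn lifts the belt by about 1.5 degrees (8 mm at the screw).
- wheel_hub (a point): centre of the handwheel, in the plane of its rim, 218 mm above the desk. The black handwheel lies level on top of a vertical screw beside the conveyor, on the robot's side near the head (high) end; its rim is 91 mm across and 11 mm thick, the hub stands 14 mm above this point. z is up, x points from the hub to the handle.
- crank_grip (a point): point on the axis of the handwheel's upright handle, 37 mm out from the hub and 38 mm above the rim's plane (256 mm above the desk); it goes round with the wheel. The handle is a black cylinder 18 mm across, standing from 13 to 57 mm above the rim's plane; it spins freely on its pin, so it can be gripped and led round in a level circle without turning the hand. Where round the wheel it starts varies.
- bed: the conveyor's tilting part: belt, side profiles, motor, sensor. Origin on its pivot axis at the tail (low) end. y runs along the belt uphill (to the robot's left), x across it away from the robot, z is square to the belt. The belt's slope varies from about 10 to 22 degrees at the start; the bed is held stiffly by the pivot and the jack. A barrel sensor hangs over the belt's far edge near the head end, 145 mm uphill of the belt's middle.
- belt_mid (a point): middle of the belt's upper surface: the belt is flat, 60 mm wide and 360 mm long, its sides lie 3 mm lower (86 mm wide in all). Same axes as bed: y uphill along the belt, x across it away from the robot, z square out of the belt.
- level: digital inclinometer: a short aluminium level with black end caps and a display on each side, 150 mm long (y), 24 mm thick (x), 50 mm high (z), 0.24 kg. Origin: centre of its flat base. It stands on its base on the desk at the right of the robot, before the conveyor. Either end may point uphill.
- screwdriver: bystander: screwdriver, about 200 mm long, lying near the robot. Origin on its underside or axis; leave it.
- wrench: bystander: open-ended wrench lying near the robot. Origin on its underside or axis; leave it.
- puck_a: bystander: aluminium workpiece puck, 40 mm across, 25 mm high, at the right. Origin on its underside or axis; leave it.
- offcut: bystander: offcut of slotted aluminium profile, 150 x 20 x 20 mm, lying at the right beyond the level (plain bar, no display: not the level). Origin on its underside or axis; leave it.
- barrel_sensor: bystander: loose barrel sensor, 18 mm thread, 60 mm long, beyond the conveyor at the left. Origin on its underside or axis; leave it.
- tray: bystander: open grey parts tray, 130 x 170 x 45 mm, front left. Origin on its underside or axis; leave it.
- puck_b: bystander: puck like the other, in the tray. Origin on its underside or axis; leave it.
Not all that is in view belongs to the job. What is meant by the level is not blue, and is the smaller of those in its own colour.

How it is judged:
By the outcome, as a careful person would: the job done as asked, in the order asked, and still so for the second after the job is handed in, while the arm keeps its last pose, push and grip.
It also fails if it takes over 64 s, if anything falls off the work surface, if the arm or the gripper's body presses on something with over 40 N, if the wrist force passes 120 N, or if a joint passes its speed limit or range.

## Working session

There is one attempt and no reset: what is moved stays moved. The work goes in short steps, Python scripts to look and compute and a shell command to move; the robot and the scene stay as the last step left them, time stands still between calls to the robot, and variables do not carry over. Pictures are saved under pics/ and viewed, at most 10 in all, crops included, and the job is handed in when it is done.

```bash
ls; mkdir -p pics
cat > h.py <<'E'
import numpy as np, cv2
from rig import robot
from scipy.spatial.transform import Rotation as R
def shot(name,fn):
    c=robot.camera(name); cv2.imwrite('pics/'+fn,cv2.cvtColor(c['pixels'],cv2.COLOR_RGB2BGR)); 
    np.savez('pics/'+fn[:-4],**{k:np.array(v) for k,v in c.items()}); return c
def load(n): return dict(np.load('pics/'+n+'.npz'))
def ray(c,u,v):
    K=np.array(c['intrinsics']);E=np.array(c['extrinsics'])
    d=cv2.undistortPoints(np.array([[[u,v]]],float),K,np.array([float(c['k1']),0,0,0]))[0,0]
    r=E[:3,:3]@np.array([d[0],d[1],1]); return E[:3,3],r
def plane(c,u,v,z):
    o,r=ray(c,u,v); return o+r*(z-o[2])/r[2]
def two(c1,p1,c2,p2):
    A=np.zeros((3,3));b=np.zeros(3);L=[]
    for c,p in((c1,p1),(c2,p2)):
        o,r=ray(c,*p);r=r/np.linalg.norm(r);P=np.eye(3)-np.outer(r,r);A+=P;b+=P@o;L.append((o,P))
    x=np.linalg.solve(A,b); return x,[round(1000*np.linalg.norm(P@(x-o)),1) for o,P in L]
def proj(c,X):
    E=np.array(c['extrinsics']);p=E[:3,:3].T@(np.array(X)-E[:3,3]);s=p[:2]/p[2];s=s*(1+float(c['k1'])*(s@s))
    K=np.array(c['intrinsics']);return K[:2,:2]@s+K[:2,2]
E
python3 - <<'E'
from h import *
np.set_printoptions(precision=4,suppress=True)
for n in('top','side'):
    c=shot(n,n+'0.png');print(c['intrinsics'],c['k1'],c['extrinsics'])
print(robot.get_obs(),robot.nose_length)
E
```

```text
pics
[[402.5662   0.     282.1484]
 [  0.     402.5662 206.7641]
 [  0.       0.       1.    ]] -0.006205587195537468 [[ 0.0217 -0.9895  0.1429  0.3357]
 [-0.9998 -0.021   0.0062 -0.0453]
 [-0.0032 -0.143  -0.9897  1.3165]
 [ 0.      0.      0.      1.    ]]
[[442.7884   0.     279.352 ]
 [  0.     442.7884 217.9967]
 [  0.       0.       1.    ]] -0.031946215073502565 [[-0.8828 -0.2243  0.4128 -0.0566]
 [-0.4697  0.4368 -0.7671  0.9672]
 [-0.0083 -0.8711 -0.491   0.8022]
 [ 0.      0.      0.      1.    ]]
{'time': 0.1, 'q': array([-1.4675,  0.5284,  1.4338, -0.    ,  1.1814, -0.1785]), 'joint_velocities': array([-0.0006, -0.0011, -0.0024, -0.0005, -0.0009,  0.0013]), 'joint_torque': array([ -0.0003, -44.0985, -17.715 ,   0.0634,   0.0533,  -0.    ]), 'position': array([ 0.1738, -0.5997,  0.2467]), 'tool_rot': array([ 0.9901,  0.1404,  0.    , -0.001 ]), 'ft_force': array([-0.8883,  0.0724, -0.328 ]), 'moment': array([0.0151, 0.0433, 0.0291]), 'grip_force': 0.0, 'grip_width': 0.08660054956598838} 0.025
```

View pics/top0.png

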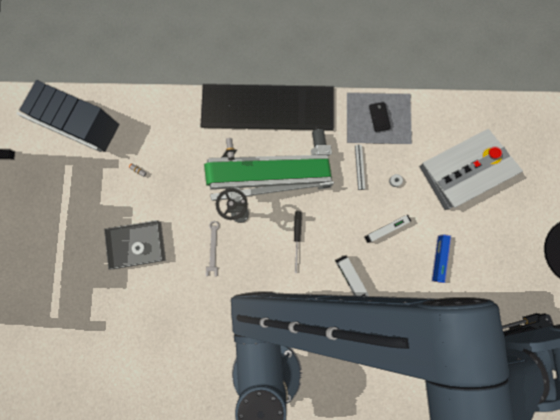

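View pics/side0.png

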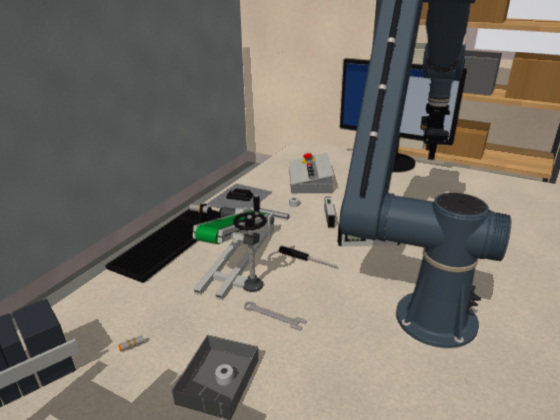

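The top view shows the belt around (268,170), the wheel at (232,204), a grey level at (388,229), a second grey level at (350,277) partly under the arm, and a blue one at (442,258). I'll zoom in on the wheel and the levels.

Run:
```python
import cv2,numpy as np
t=cv2.imread('pics/top0.png');s=cv2.imread('pics/side0.png')
f=lambda i,x,y,w,h,W,H:cv2.resize(i[y:y+h,x:x+w],(W,H),interpolation=cv2.INTER_CUBIC)
a=f(t,200,140,50+90,85+20,400,300) # x200-340,y140-245 scale2.857
b=f(s,190,180,140,105,400,300)
c=f(t,330,200,140,105,400,300)
d=f(s,300,180,140,105,400,300)
cv2.imwrite('pics/z0.png',np.vstack([np.hstack([a,b]),np.hstack([c,d])]))
```

```text
(no output)
```

View pics/z0.png

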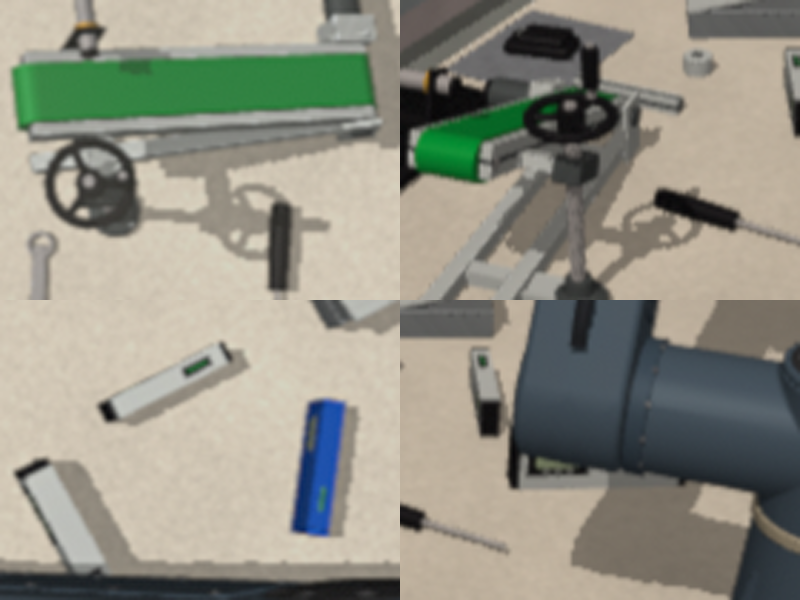

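The side view shows the handle at about (256,204) and the hub at about (250,221). In the top view the hub is at (231.5,204). The free-standing grey level has its ends at (366,237) and (413,219). Next: turn these into positions.

Run:
```python
from h import *
np.set_printoptions(precision=4,suppress=True)
T=load('top0');S=load('side0')
print('hub',two(T,(231.5,204),S,(249.9,221.3)),plane(T,231.5,204,.225),plane(S,249.9,221.3,.225))
for z,p in((.275,(256.2,196.)),(.256,(256.5,204.5))): print('handle',z,plane(S,*p,z))
h=plane(S,256.5,204.5,.256);print(proj(T,h))
# grey level mask in top
img=T['pixels'];hsv=cv2.cvtColor(img,cv2.COLOR_RGB2HSV)
f=lambda u,v:(330+u/2.857,200+(v-300)/2.857)
for n,pts in(('A',[(100,403),(112,422),(225,342),(235,360)]),('B',[(15,472),(47,458)])):
    for p in pts: print(n,p,plane(T,*f(*p),.05))
# belt corners
g=((hsv[...,0]>50)&(hsv[...,0]<75)&(hsv[...,1]>130)&(hsv[...,2]>60)).astype(np.uint8);g[:,345:]=0;g[:140]=0;g[200:]=0
c=max(cv2.findContours(g,0,2)[0],key=cv2.contourArea);print(cv2.approxPolyDP(c,2.5,True)[:,0].tolist(),cv2.boundingRect(c))
hs=cv2.cvtColor(S['pixels'],cv2.COLOR_RGB2HSV)
# A: top-face mask
m=((img.min(2)>150)&(hsv[...,1]<25)).astype(np.uint8)
for c in cv2.findContours(m[:300],0,1)[0]:
    if cv2.contourArea(c)>120: 
        r=cv2.minAreaRect(c);print(r,[plane(T,*q,.05)[:2] for q in cv2.boxPoints(r)] if r[0][0]>300 else '')
```

```text
hub (array([0.4991, 0.1017, 0.2151]), [np.float64(0.5), np.float64(0.5)]) [0.498  0.1006 0.225 ] [0.4892 0.1162 0.225 ]
handle 0.275 [0.4976 0.0663 0.275 ]
handle 0.256 [0.4911 0.077  0.256 ]
[238.7846 205.0221]
A (100, 403) [ 0.4311 -0.2999  0.05  ]
A (112, 422) [ 0.4105 -0.3129  0.05  ]
A (225, 342) [ 0.5017 -0.439   0.05  ]
A (235, 360) [ 0.4819 -0.4496  0.05  ]
B (15, 472) [ 0.3538 -0.2066  0.05  ]
B (47, 458) [ 0.3697 -0.2415  0.05  ]
[[325, 159], [205, 165], [207, 183], [329, 175]] (205, 159, 125, 25)
((352.4062194824219, 276.83251953125), (38.774169921875, 10.853974342346191), 60.75117111206055) [array([ 0.3467, -0.2158]), array([ 0.3637, -0.2453]), array([ 0.2613, -0.3036]), array([ 0.2447, -0.2743])]
((388.9000549316406, 227.80003356933594), (8.497057914733887, 42.0380744934082), 63.43495178222656) [array([ 0.4396, -0.31  ]), array([ 0.5018, -0.4296]), array([ 0.4779, -0.4411]), array([ 0.416 , -0.3217])]
((270.0055236816406, 181.60498046875), (3.2060890197753906, 118.20482635498047), 86.98721313476562) 
((482.9771728515625, 180.90673828125), (19.56135368347168, 79.31663513183594), 62.241458892822266) [array([ 0.5813, -0.5513]), array([ 0.708 , -0.7834]), array([ 0.6511, -0.8093]), array([ 0.526 , -0.5783])]
((291.4451904296875, 155.5205535888672), (5.588760852813721, 70.95135498046875), 87.87889862060547) 
((462.7846984863281, 154.0889892578125), (23.833086013793945, 78.754638671875), 62.35402297973633) [array([ 0.6749, -0.487 ]), array([ 0.8029, -0.7192]), array([ 0.7321, -0.7513]), array([ 0.6061, -0.5205])]
((56.012062072753906, 130.47381591796875), (87.30550384521484, 3.9939920902252197), 24.717443466186523)
```

Run:
```python
from h import *
T=load('top0');S=load('side0')
H=np.array([.4985,.101,0])
print('rim side',[ (proj(S,H+[0.0455*np.cos(a),.0455*np.sin(a),.218])).round(1) for a in np.arange(0,6.2,1.57)])
for a in range(-130,-60,10):
    a=np.radians(a);p=H+.037*np.array([np.cos(a),np.sin(a),0])
    print(round(np.degrees(a)),[proj(c,p+[0,0,z]).round(1) for c in(S,T) for z in(.231,.275)])
# dark pixel columns of handle in side
g=S['pixels'].max(2)
print(g[190:216,248:266])
t=T['pixels'].max(2);print(t[186:224,212:256:1])
```

```text
rim side [array([235.6, 216.5]), array([240.8, 228. ]), array([264.8, 224.2]), array([258.7, 213. ])]
-130 [array([262.9, 213.4]), array([262.5, 198.7]), array([241.2, 212.4]), array([239.4, 210.2])]
-120 [array([261.9, 212.4]), array([261.4, 197.8]), array([242.6, 210.5]), array([240.9, 208.2])]
-110 [array([260.5, 211.5]), array([260. , 196.9]), array([243.7, 208.4]), array([242., 206.])]
-100 [array([258.8, 210.7]), array([258.3, 196.2]), array([244.3, 206.1]), array([242.7, 203.7])]
-90 [array([256.9, 210.1]), array([256.3, 195.6]), array([244.6, 203.8]), array([243. , 201.3])]
-80 [array([254.8, 209.7]), array([254.2, 195.2]), array([244.5, 201.5]), array([242.9, 198.8])]
-70 [array([252.5, 209.4]), array([251.8, 195. ]), array([244. , 199.2]), array([242.4, 196.5])]
[[ 40  48  77 107 110 108 107 106 107 108 108 107 108 111 114 124 124 130]
 [ 20  26  55  96 106 108 106 106 107 108 107 107 106 107 107 109 111 112]
 [ 16  16  33  66  84 104 106 106 107 107 108 108 108 109 107 108 109 109]
 [ 13  12  17  29  53  95 107 108 109 109 109 110 109 108 109 108 109 108]
 [ 16  15  16  18
[... 1125 characters left out ...]
 127 105  39  15  14  14  22  64 122 127 123 126 131 129]
 [101  99  96  91  98  87  38  21  21  18  28  78 140 146 142 142 137 133]
 [ 86  79  86  71  62  55  48  55  51  41  47  80 115 126 136 144 146 148]
 [ 50  49  49  40  37  36  52  80  91  72  68  80  92 102 110 119 122 123]
 [ 27  27  27  25  25  26  43  84 109  93  71  63  73  79  85  90  92  95]
 [ 40  40  37  28  19  22  33  60  84  78  53  30  32  42  60  75  92 108]
 [ 96  99  92  59  26  18  21  27  35  39  26  21  20  21  31  57  94 123]]
[[166 167 168 ... 106 102  95]
 [125 126 130 ... 153 143 123]
 [ 99 102 106 ... 159 150 137]
 ...
 [172 166 167 ... 213 211 212]
 [142 145 165 ... 211 213 212]
 [145 169 193 ... 212 211 211]]
```

The pixels put the handle at about -88° from the hub, so hub ≈ (0.4985,0.101) and handle ≈ (0.500,0.064). I'll align the tool with the world axes and move above the handle.

```bash
python3 -m crank '[128,-119,-100,0,0,16.2,80,128,-119,-100,0,0,16.2,80,128,-119,-100,0,0,16.2,80,128,-119,-100,0,0,16.2,80,128,-119,-100,0,0,16.2,80]'
python3 -m crank '[78,-170,0,0,0,0,80,78,-170,0,0,0,0,80,78,-170,0,0,0,0,80,78,-170,0,0,0,0,80,78,-170,0,0,0,0,80]'
python3 -m crank '[78,-170,0,0,0,0,80,78,-170,0,0,0,0,80,78,-170,0,0,0,0,80,78,-170,0,0,0,0,80,78,-170,0,0,0,0,80]'
```

```text
time: 0.52
position: [0.2645, -0.4481, 0.3484]
tool_rot: [1.0, -0.0, 0.0, -0.001]
ft_force: [0.6, -0.5, 0.2]
grip_width: 0.0634
grip_force: 0.0
time: 0.93
position: [0.3422, -0.2757, 0.3472]
tool_rot: [1.0, 0.001, -0.0, -0.002]
ft_force: [0.6, 0.2, -0.0]
grip_width: 0.0597
grip_force: 0.0
time: 1.35
position: [0.4203, -0.1065, 0.3473]
tool_rot: [1.0, 0.001, -0.0, -0.001]
ft_force: [0.3, 0.1, 0.5]
grip_width: 0.0598
grip_force: 0.0
```

```bash
python3 -m crank '[80,-170,0,0,0,0,80,80,-170,0,0,0,0,80,80,-170,0,0,0,0,80,80,-170,0,0,0,0,80,80,-170,0,0,0,0,80]'
python3 - <<'E'
from h import *
a=shot('top','top1.png');b=shot('side','side1.png')
f=lambda i,x,y,w,h,W,H:cv2.cvtColor(cv2.resize(i[y:y+h,x:x+w],(W,H),interpolation=cv2.INTER_CUBIC),4)
cv2.imwrite('pics/z1.png',np.hstack([f(a['pixels'],170,120,140,210,400,600),f(b['pixels'],200,90,140,210,400,600)]))
E
```

```text
time: 1.77
position: [0.5011, 0.0633, 0.3473]
tool_rot: [1.0, 0.001, 0.0, -0.001]
ft_force: [0.0, -0.3, 0.3]
grip_width: 0.0596
grip_force: 0.0
```

View pics/z1.png

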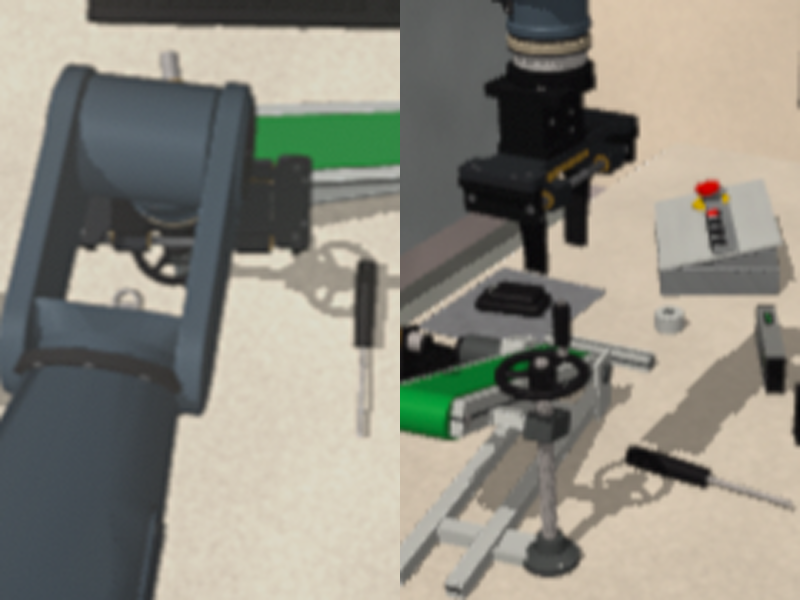

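The open fingers stand over the handle (crop x≈556 against 561), so I'll descend and grip.

```bash
python3 -m crank '[0,0,20,0,0,0,80,0,0,40,0,0,0,80,0,0,60,0,0,0,80,0,0,75,0,0,0,80,0,0,83,0,0,0,80]' 30
python3 -m crank '[0,0,0,0,0,0,255,0,0,0,0,0,0,255,0,0,0,0,0,0,255,0,0,0,0,0,0,255,0,0,0,0,0,0,255]'
```

```text
time: 2.28
position: [0.4983, 0.0585, 0.2624]
tool_rot: [1.0, -0.001, -0.002, 0.0]
ft_force: [0.0, -0.5, -0.7]
grip_width: 0.0598
grip_force: 0.0
time: 2.7
position: [0.5007, 0.0592, 0.2655]
tool_rot: [1.0, -0.001, 0.001, 0.0]
ft_force: [0.1, 0.1, 0.2]
grip_width: 0.0344
grip_force: 0.0
```

```bash
python3 -m crank '[0,0,0,0,0,0,255,0,0,0,0,0,0,255,0,0,0,0,0,0,255,0,0,0,0,0,0,255,0,0,0,0,0,0,255]'
python3 -m crank '[0,0,0,0,0,0,255,0,0,0,0,0,0,255,0,0,0,0,0,0,255,0,0,0,0,0,0,255,0,0,0,0,0,0,255]'
```

```text
time: 3.12
position: [0.5002, 0.0639, 0.2652]
tool_rot: [1.0, -0.001, 0.001, -0.005]
ft_force: [0.9, 13.5, 1.6]
grip_width: 0.017
grip_force: 30.0
time: 3.53
position: [0.5002, 0.0639, 0.2652]
tool_rot: [1.0, -0.001, 0.001, -0.005]
ft_force: [0.4, 13.5, 3.0]
grip_width: 0.0171
grip_force: 30.0
```

Run:
```python
import numpy as np
p=lambda f:37*np.array([np.cos(np.radians(-87.4-f)),-np.sin(np.radians(-87.4-f))])
for k in range(6): print(k,[(p(60*k+12*i)-p(60*k)).round(1).tolist() for i in range(1,6)])
```

```text
0 [[-7.7, -0.5], [-15.2, -2.5], [-22.0, -6.1], [-28.0, -11.0], [-32.8, -17.0]]
1 [[-3.5, -6.9], [-5.4, -14.4], [-5.8, -22.1], [-4.5, -29.8], [-1.7, -37.0]]
2 [[4.3, -6.5], [9.8, -11.9], [16.3, -16.1], [23.5, -18.8], [31.2, -19.9]]
3 [[7.7, 0.5], [15.2, 2.5], [22.0, 6.1], [28.0, 11.0], [32.8, 17.0]]
4 [[3.5, 6.9], [5.4, 14.4], [5.8, 22.1], [4.5, 29.8], [1.7, 37.0]]
5 [[-4.3, 6.5], [-9.8, 11.9], [-16.3, 16.1], [-23.5, 18.8], [-31.2, 19.9]]
```

First segment, with the 4.9 mm y correction included.

```bash
python3 -m crank '[-7.7,-5.4,0,0,0,0,255,-15.2,-7.4,0,0,0,0,255,-22,-11,0,0,0,0,255,-28,-15.9,0,0,0,0,255,-32.8,-21.9,0,0,0,0,255]' 40
```

```text
time: 3.95
position: [0.4698, 0.0813, 0.2653]
tool_rot: [1.0, -0.001, 0.004, 0.0]
ft_force: [7.7, -0.4, -4.6]
grip_width: 0.0168
grip_force: 40.0
```

```bash
python3 -m crank '[-3.5,-6.9,0,0,0,0,255,-5.4,-14.4,0,0,0,0,255,-5.8,-22.1,0,0,0,0,255,-4.5,-29.8,0,0,0,0,255,-1.7,-37,0,0,0,0,255]'
python3 -m crank '[4.3,-6.5,0,0,0,0,255,9.8,-11.9,0,0,0,0,255,16.3,-16.1,0,0,0,0,255,23.5,-18.8,0,0,0,0,255,31.2,-19.9,0,0,0,0,255]'
```

```text
time: 4.37
position: [0.4673, 0.1169, 0.2653]
tool_rot: [1.0, -0.0, 0.002, 0.002]
ft_force: [4.3, -7.4, -0.4]
grip_width: 0.0166
grip_force: 40.0
time: 4.78
position: [0.4949, 0.1379, 0.2652]
tool_rot: [1.0, -0.0, -0.002, 0.001]
ft_force: [-5.2, -2.0, 7.7]
grip_width: 0.0173
grip_force: 40.0
```

```bash
python3 -m crank '[7.7,0.5,0,0,0,0,255,15.2,2.5,0,0,0,0,255,22,6.1,0,0,0,0,255,28,11,0,0,0,0,255,32.8,17,0,0,0,0,255]'
```

```text
time: 5.2
position: [0.5301, 0.124, 0.2653]
tool_rot: [1.0, -0.001, 0.001, -0.003]
ft_force: [1.8, 8.4, -0.2]
grip_width: 0.0166
grip_force: 40.0
```

```bash
python3 -m crank '[3.5,6.9,0,0,0,0,255,5.4,14.4,0,0,0,0,255,5.8,22.1,0,0,0,0,255,4.5,29.8,0,0,0,0,255,1.7,37,0,0,0,0,255]'
python3 -m crank '[-4.3,6.5,0,0,0,0,255,-9.8,11.9,0,0,0,0,255,-16.3,16.1,0,0,0,0,255,-23.5,18.8,0,0,0,0,255,-31.2,19.9,0,0,0,0,255]'
python3 -m crank '[-2,0,0,0,0,0,255,-2,0,0,0,0,0,255,-2,0,0,0,0,0,255,-2,0,0,0,0,0,255,-2,0,0,0,0,0,255]'
```

```text
time: 5.62
position: [0.534, 0.0847, 0.2653]
tool_rot: [1.0, -0.001, 0.003, -0.001]
ft_force: [4.3, 1.7, -1.1]
grip_width: 0.0171
grip_force: 40.0
time: 6.03
position: [0.501, 0.0642, 0.2652]
tool_rot: [1.0, -0.001, 0.002, -0.0]
ft_force: [4.4, 3.2, 1.9]
grip_width: 0.0174
grip_force: 40.0
time: 6.45
position: [0.4971, 0.0646, 0.2652]
tool_rot: [1.0, -0.0, -0.001, 0.0]
ft_force: [-1.1, 0.7, 7.5]
grip_width: 0.0169
grip_force: 40.0
```

The turn ended about 5° over. I'll ease it back slightly, release and rise.

```bash
python3 -m crank '[1.5,0,0,0,0,0,255,3.5,0,0,0,0,0,255,3.5,0,0,0,0,0,255,3.5,0,0,0,0,0,255,3.5,0,0,0,0,0,255]'
python3 -m crank '[0,0,0,0,0,0,80,0,0,0,0,0,0,80,0,0,0,0,0,0,80,0,0,0,0,0,0,80,0,0,0,0,0,0,80]'
python3 -m crank '[0,0,0,0,0,0,80,0,0,-20,0,0,0,80,0,0,-60,0,0,0,80,0,0,-100,0,0,0,80,0,0,-135,0,0,0,80]'
```

```text
time: 6.87
position: [0.5003, 0.0644, 0.2652]
tool_rot: [1.0, -0.0, -0.002, 0.0]
ft_force: [-1.8, 0.2, 7.9]
grip_width: 0.017
grip_force: 40.0
time: 7.28
position: [0.5011, 0.0643, 0.264]
tool_rot: [1.0, -0.0, -0.001, 0.0]
ft_force: [0.7, -0.1, -0.7]
grip_width: 0.0424
grip_force: 0.0
time: 7.7
position: [0.5015, 0.0642, 0.4015]
tool_rot: [1.0, -0.0, 0.0, 0.0]
ft_force: [0.8, 0.5, -1.1]
grip_width: 0.0594
grip_force: 0.0
```

```bash
python3 -m crank '[-11,110,0,0,0,-29.35,80,-11,110,0,0,0,-29.35,80,-11,110,0,0,0,-29.35,80,-11,110,0,0,0,-29.35,80,-11,110,0,0,0,-29.35,80]'
python3 -m crank '[-64,90,0,0,0,-29.35,80,-64,90,0,0,0,-29.35,80,-64,90,0,0,0,-29.35,80,-64,90,0,0,0,-29.35,80,-64,90,0,0,0,-29.35,80]'
python3 -m crank '[-100,47,0,0,0,-29.35,80,-100,47,0,0,0,-29.35,80,-100,47,0,0,0,-29.35,80,-100,47,0,0,0,-29.35,80,-100,47,0,0,0,-29.35,80]'
python3 -m crank '[-110,-8,120,0,0,-29.35,80,-110,-8,120,0,0,-29.35,80,-110,-8,120,0,0,-29.35,80,-110,-8,120,0,0,-29.35,80,-110,-8,120,0,0,-29.35,80]'
python3 - <<'E'
from h import *
o=robot.get_obs();print(o['position'],R.from_quat(o['tool_rot']).as_matrix().round(3).tolist())
a=shot('top','top2.png');b=shot('side','side2.png')
f=lambda i,x,y,w,h,W,H:cv2.cvtColor(cv2.resize(i[y:y+h,x:x+w],(W,H),interpolation=cv2.INTER_CUBIC),4)
cv2.imwrite('pics/z2.png',np.hstack([f(a['pixels'],200,140,240,180,400,300),f(b['pixels'],200,120,240,180,400,300)]))
E
```

```text
time: 8.12
position: [0.4902, -0.048, 0.3994]
tool_rot: [0.967, 0.253, -0.0, 0.0]
ft_force: [1.4, 0.7, -0.5]
grip_width: 0.0597
grip_force: 0.0
time: 8.53
position: [0.4784, -0.1579, 0.3991]
tool_rot: [0.872, 0.49, -0.0, -0.0]
ft_force: [-0.2, 0.3, 0.5]
grip_width: 0.0597
grip_force: 0.0
time: 8.95
position: [0.4663, -0.2676, 0.3989]
tool_rot: [0.719, 0.695, -0.0, -0.001]
ft_force: [0.2, -0.0, 0.1]
grip_width: 0.0597
grip_force: 0.0
time: 9.37
position: [0.4521, -0.3774, 0.2729]
tool_rot: [0.52, 0.854, 0.001, -0.005]
ft_force: [0.2, -0.4, -1.0]
grip_width: 0.0596
grip_force: 0.0
[ 0.45209889 -0.37743163  0.27294041] [[-0.46, 0.888, -0.008], [0.888, 0.46, 0.006], [0.009, -0.004, -1.0]]
```

View pics/z2.png

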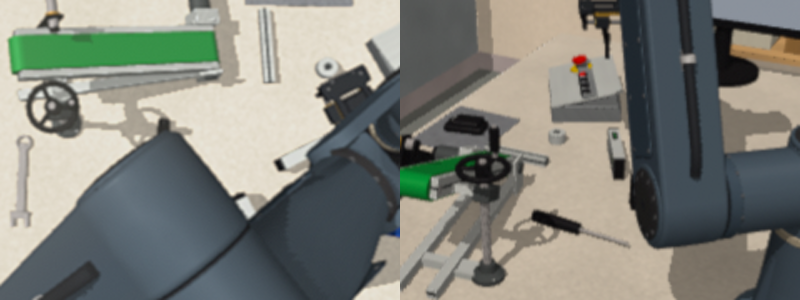

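The arm hides most of the level in both views. I'll check its estimated pose by projecting it into the first side image.

Run:
```python
from h import *
S=load('side0');T=load('top0')
C=np.array([.4564,-.3755,0]);a=np.radians(117.4);u=np.array([np.cos(a),np.sin(a),0]);v=np.array([-u[1],u[0],0])
im=cv2.cvtColor(S['pixels'],4)[170:260,300:380].copy();im=cv2.resize(im,None,fx=5,fy=5,interpolation=cv2.INTER_CUBIC)
it=cv2.cvtColor(T['pixels'],4)[200:260,350:430].copy();it=cv2.resize(it,None,fx=5,fy=5,interpolation=cv2.INTER_CUBIC)
for s in(-1,1):
  for w in(-1,1):
    for z in(0,.05):
      X=C+u*s*.075+v*w*.012+[0,0,z]
      for c,i,o in((S,im,(300,170)),(T,it,(350,200))):
        p=(proj(c,X)-o+.5)*5; cv2.circle(i,tuple(int(k) for k in p),3,(0,0,255) if z else (255,0,0),-1)
it=cv2.copyMakeBorder(it,0,150,0,0,0);cv2.imwrite('pics/z3.png',np.hstack([im,it]))
```

```text
(no output)
```

View pics/z3.png

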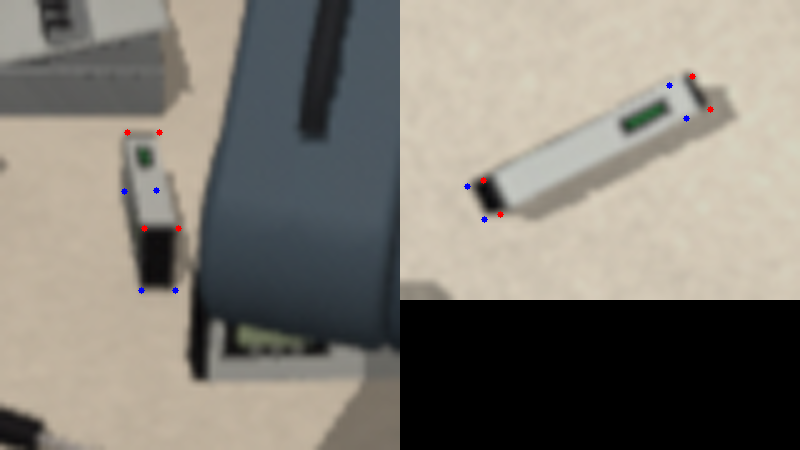

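The projected pose matches both images closely, and the other grey level is clearly the larger one. Descending part of the way.

```bash
python3 -m crank '[0,0,40,0,0,0,80,0,0,80,0,0,0,80,0,0,120,0,0,0,80,0,0,140,0,0,0,80,0,0,140,0,0,0,80]' 50
python3 -m crank '[0,0,0,0,0,0,80,0,0,0,0,0,0,80,0,0,0,0,0,0,80,0,0,0,0,0,0,80,0,0,0,0,0,0,80]'
```

```text
time: 9.88
position: [0.4538, -0.3719, 0.1366]
tool_rot: [0.52, 0.854, 0.001, -0.004]
ft_force: [0.0, 0.2, -0.5]
grip_width: 0.0601
grip_force: 0.0
time: 10.3
position: [0.4558, -0.3757, 0.1414]
tool_rot: [0.52, 0.854, -0.001, 0.002]
ft_force: [-0.6, -0.2, -0.8]
grip_width: 0.0598
grip_force: 0.0
```

```bash
python3 -m crank '[0,0,25,0,0,0,80,0,0,50,0,0,0,80,0,0,75,0,0,0,80,0,0,92,0,0,0,80,0,0,99,0,0,0,80]'
python3 -m crank '[0,0,0,0,0,0,150,0,0,0,0,0,0,190,0,0,0,0,0,0,255,0,0,0,0,0,0,255,0,0,0,0,0,0,255]'
python3 -m crank '[0,0,0,0,0,0,255,0,0,0,0,0,0,255,0,0,0,0,0,0,255,0,0,0,0,0,0,255,0,0,0,0,0,0,255]'
python3 -m crank '[0,0,0,0,0,0,255,0,0,-5,0,0,0,255,0,0,-20,0,0,0,255,0,0,-60,0,0,0,255,0,0,-100,0,0,0,255]'
python3 -m crank '[0,0,-40,0,0,0,255,0,0,-80,0,0,0,255,0,0,-120,0,0,0,255,0,0,-160,0,0,0,255,0,0,-200,0,0,0,255]'
```

```text
time: 10.72
position: [0.4543, -0.3743, 0.0388]
tool_rot: [0.52, 0.854, 0.001, -0.001]
ft_force: [0.1, -0.0, -1.3]
grip_width: 0.0596
grip_force: 0.0
time: 11.13
position: [0.4556, -0.3756, 0.0418]
tool_rot: [0.52, 0.854, -0.0, 0.001]
ft_force: [0.7, -0.1, 0.4]
grip_width: 0.0344
grip_force: 0.0
time: 11.55
position: [0.4559, -0.3754, 0.0415]
tool_rot: [0.52, 0.854, -0.0, 0.001]
ft_force: [2.5, 1.7, 5.7]
grip_width: 0.0237
grip_force: 50.0
time: 11.97
position: [0.453, -0.3732, 0.139]
tool_rot: [0.52, 0.854, 0.001, -0.004]
ft_force: [0.2, -0.6, -1.8]
grip_width: 0.0238
grip_force: 50.0
time: 12.38
position: [0.4538, -0.3741, 0.3416]
tool_rot: [0.52, 0.854, 0.0, -0.002]
ft_force: [0.7, -0.3, -2.8]
grip_width: 0.0236
grip_force: 50.0
```

The level is gripped and lifted. Next is the raised belt's pose, from top2 and side2.

Run:
```python
from h import *
T=load('top2');S=load('side2')
f=lambda i,x,y,w,h,k:cv2.cvtColor(cv2.resize(i[y:y+h,x:x+w],None,fx=k,fy=k,interpolation=cv2.INTER_CUBIC),4)
a=f(T['pixels'],195,140,145,60,5);b=f(S['pixels'],190,185,110,70,5)
b=cv2.copyMakeBorder(b,0,0,0,a.shape[1]-b.shape[1],0);cv2.imwrite('pics/z4.png',np.vstack([a[:250],b]))
for c in(T,S):
    h=cv2.cvtColor(c['pixels'],cv2.COLOR_RGB2HSV);g=((h[...,0]>48)&(h[...,0]<78)&(h[...,1]>130)&(h[...,2]>50)).astype(np.uint8)
    k=max(cv2.findContours(g[:,:345],0,1)[0],key=cv2.contourArea);print(cv2.approxPolyDP(k,1.5,True)[:,0].tolist())
```

```text
[[326, 159], [208, 162], [206, 164], [208, 182], [230, 179], [329, 175]]
[[238, 214], [202, 220], [196, 226], [196, 235], [216, 239], [217, 226], [232, 221]]
```

View pics/z4.png

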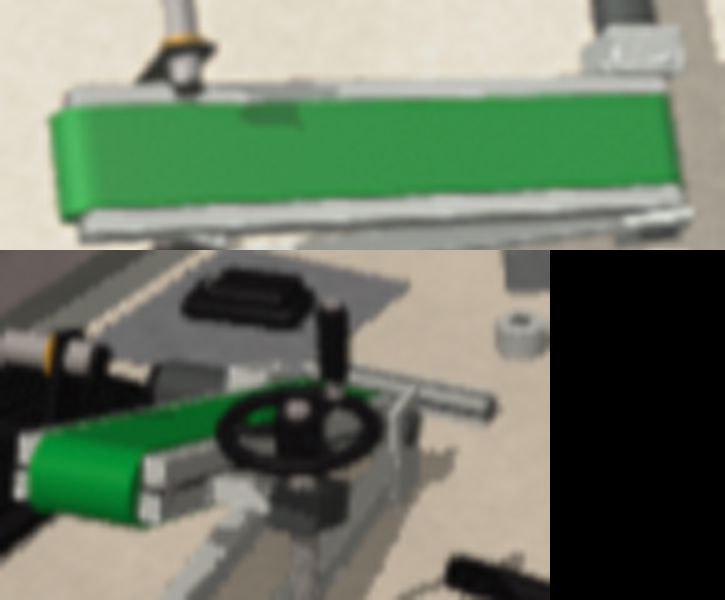

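Belt edges are visible in both views. Near-edge corners: top (213,182.4) to (331,177.2), side (219,226) to (266,213.4). Triangulating them.

Run:
```python
from h import *
np.set_printoptions(precision=4,suppress=True)
T=load('top2');S=load('side2')
P={'hn':((213,182.4),(219,226)),'hf':((211.5,161.3),(198,221.8)),'tn':((331,177.2),(266,213.4)),'tf':((328.6,158.4),(252,211))}
X={}
for k,(a,b) in P.items(): X[k],e=two(T,a,S,b);print(k,X[k],e)
# line method: plane intersection for each edge
def line(pt,ps):
    n=[]
    for c,(p,q) in((T,pt),(S,ps)):
        o,r=ray(c,*p);_,s=ray(c,*q);m=np.cross(r,s);m/=np.linalg.norm(m);n.append((m,m@o))
    d=np.cross(n[0][0],n[1][0]);s=np.linalg.norm(d);d/=s
    x0=np.linalg.lstsq(np.array([n[0][0],n[1][0]]),np.array([n[0][1],n[1][1]]),rcond=None)[0]
    d*=np.sign(d[1]);f=lambda y:x0+d*(y-x0[1])/d[1]
    print('line slope',np.degrees(np.arcsin(d[2])),'yaw',np.degrees(np.arctan2(d[0],d[1])),'at y=0',f(0),'sin',s)
line(((213,182.4),(331,177.2)),((217,226.6),(232,221.6)))
line(((213,182.4),(331,177.2)),((219,226),(266,213.4)))
line(((208,161.4),(328.6,158.4)),((202,220.4),(238,214.2)))
from scipy.optimize import least_squares
obs=[(T,(211.5,161.3),1,1),(T,(213,182.4),-1,1),(T,(331,177.2),-1,-1),(T,(328.6,158.4),1,-1),(S,(219,226),-1,1),(S,(198,221.8),1,1),(S,(266,213.4),-1,-1)]
def pose(p):
    return p[:3],R.from_euler('ZX',[p[3],p[4]]).as_matrix()
def res(p,w=.5):
    m,Q=pose(p);return np.ravel([proj(c,m+Q@[.03*sx,(.18)*sy,0])-np.array(q) for c,q,sx,sy in obs])
r=least_squares(res,[.59,0,.15,0,.25]);print(r.x,np.degrees(r.x[3:]));print(r.fun.reshape(-1,2))
```

```text
hn [0.5601 0.1566 0.2127] [np.float64(0.3), np.float64(0.3)]
hf [0.6216 0.1642 0.2129] [np.float64(1.4), np.float64(1.4)]
tn [ 0.6158 -0.1894  0.067 ] [np.float64(1.9), np.float64(1.9)]
tf [ 0.6733 -0.1834  0.0658] [np.float64(2.3), np.float64(2.3)]
line slope 20.410249202493045 yaw -8.35672719052415 at y=0 [0.5827 0.     0.1544] sin 0.7766865171317937
line slope 22.355984725179624 yaw -8.840153147014085 at y=0 [0.5841 0.     0.1478] sin 0.8092896784556722
line slope 23.930656363982607 yaw -9.441606395178036 at y=0 [0.6465 0.     0.1428] sin 0.8302152484223427
[ 0.6166 -0.0102  0.1455  0.1385  0.3595] [ 7.9346 20.5956]
[[ 1.2447 -0.5602]
 [ 1.7061 -1.0069]
 [-2.2969  0.1248]
 [-2.4316  0.4118]
 [ 0.004   0.275 ]
 [ 1.0162  0.7375]
 [ 0.7105 -2.4378]]
```

Belt estimate: middle ≈ (0.617,-0.012,0.143), slope ≈ 22°, uphill heading ≈ 98.5°. A helper will give the remaining motion in tool axes.

```bash
cat > go.py <<'E'
import sys
from h import *
x,y,z,yaw,s,off=map(float,sys.argv[1:7])
c,d=np.cos,np.radians
a=d(yaw);s=d(s);u=np.array([c(s)*c(a),c(s)*np.sin(a),np.sin(s)]);v=np.array([np.sin(a),-c(a),0]);w=np.cross(u,v)
Q=np.c_[u,v,w];p=np.array([x,y,z])-w*(.0415+off)
o=robot.get_obs();M=R.from_quat(o['tool_rot'])
print('target',p.round(4),'shift',(1000*M.inv().apply(p-o['position'])).round(1),'turn',np.degrees((M.inv()*R.from_matrix(Q)).as_rotvec()).round(2))
B=R.from_matrix(Q).inv();print('F belt axes',B.apply(o['ft_force']).round(2),'M',B.apply(o['moment']).round(3),'t',o['time'])
E
python3 go.py .617 -.012 .143 98.5 22 .1
```

```text
target [ 0.6248 -0.0644  0.2742] shift [196.4 294.2  67.6] turn [-3.71 21.65 18.58]
F belt axes [-1.44  0.69  2.49] M [-0.11  -0.093 -0.032] t 12.3833
```

```bash
python3 -m crank '[100,150,20,-2,11,9,255,100,150,20,-2,11,9,255,100,150,20,-2,11,9,255,100,150,20,-2,11,9,255,100,150,20,-2,11,9,255]'; python3 go.py .617 -.012 .143 98.5 22 .1
```

```text
time: 12.8
position: [0.5428, -0.2121, 0.3189]
tool_rot: [0.581, 0.807, 0.066, -0.076]
ft_force: [0.2, -0.5, -1.4]
grip_width: 0.0235
grip_force: 50.0
target [ 0.6248 -0.0644  0.2742] shift [102.6 123.6  68.7] turn [-1.83 10.41  9.78]
F belt axes [-1.02  0.08  1.1 ] M [-0.063 -0.221 -0.036] t 12.8
```

```bash
python3 -m crank '[103,124,69,-1.8,10.4,9.8,255,103,124,69,-1.8,10.4,9.8,255,103,124,69,-1.8,10.4,9.8,255,103,124,69,-1.8,10.4,9.8,255,103,124,69,-1.8,10.4,9.8,255]'; python3 -m crank '[0,0,0,0,0,0,255,0,0,0,0,0,0,255,0,0,0,0,0,0,255,0,0,0,0,0,0,255,0,0,0,0,0,0,255]'; python3 go.py .617 -.012 .143 98.5 22 .1
python3 - <<'E'
from h import *
a=shot('top','top4.png');b=shot('side','side4.png')
f=lambda i,x,y,w,h,k:cv2.cvtColor(cv2.resize(i[y:y+h,x:x+w],None,fx=k,fy=k,interpolation=cv2.INTER_CUBIC),4)
cv2.imwrite('pics/z5.png',np.hstack([f(a['pixels'],195,110,145,150,2.75),f(b['pixels'],180,110,145,150,2.75)]))
E
```

```text
time: 13.22
position: [0.6252, -0.064, 0.2722]
tool_rot: [0.641, 0.744, 0.123, -0.145]
ft_force: [-0.9, -0.5, -3.0]
grip_width: 0.0236
grip_force: 50.0
time: 13.63
position: [0.625, -0.0714, 0.2757]
tool_rot: [0.643, 0.743, 0.123, -0.141]
ft_force: [-0.1, 0.0, -2.1]
grip_width: 0.0238
grip_force: 50.0
target [ 0.6248 -0.0644  0.2742] shift [5.9 0.8 4. ] turn [ 0.22  0.41 -0.25]
F belt axes [-0.75 -0.05  1.97] M [-0.112 -0.393 -0.04 ] t 13.6333
```

View pics/z5.png

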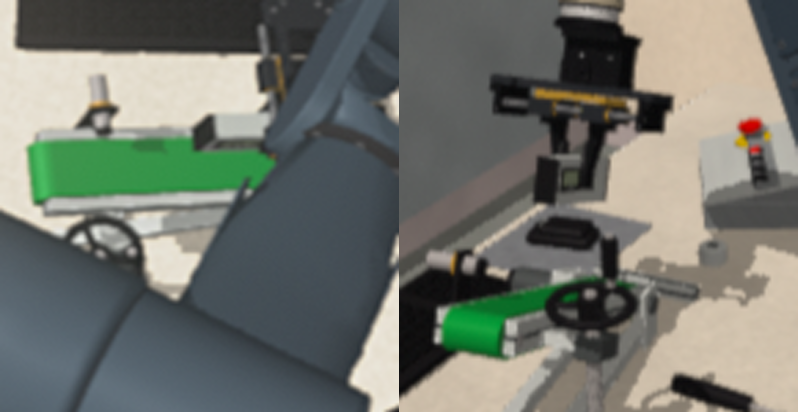

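The level hangs over the belt with clear space around it. Descending towards contact.

```bash
python3 -m crank '[6,1,20,0.2,0.4,0,255,6,1,40,0.2,0.4,0,255,6,1,60,0.2,0.4,0,255,6,1,75,0.2,0.4,0,255,6,1,82,0.2,0.4,0,255]'
python3 -m crank '[0,0,0,0,0,0,255,0,0,0,0,0,0,255,0,0,0,0,0,0,255,0,0,0,0,0,0,255,0,0,0,0,0,0,255]'; python3 go.py .617 -.012 .143 98.5 22 0
python3 -m crank '[0,0,1,0,0,0,255,0,0,2,0,0,0,255,0,0,3,0,0,0,255,0,0,4,0,0,0,255,0,0,5,0,0,0,255]';python3 go.py .617 -.012 .143 98.5 22 0
python3 -m crank '[0,0,1,0,0,0,255,0,0,2,0,0,0,255,0,0,3,0,0,0,255,0,0,4,0,0,0,255,0,0,5,0,0,0,255]';python3 go.py .617 -.012 .143 98.5 22 0
```

```text
time: 14.15
position: [0.6198, -0.0336, 0.1993]
tool_rot: [0.642, 0.742, 0.124, -0.147]
ft_force: [0.2, 0.0, -2.9]
grip_width: 0.0235
grip_force: 50.0
time: 14.57
position: [0.6218, -0.0346, 0.2022]
tool_rot: [0.642, 0.743, 0.125, -0.144]
ft_force: [-0.4, -0.1, -2.6]
grip_width: 0.0238
grip_force: 50.0
target [ 0.6193 -0.0274  0.1815] shift [-0.7 -1.5 22. ] turn [ 0.06  0.02 -0.13]
F belt axes [-1.03 -0.44  2.43] M [-0.174 -0.385  0.021] t 14.5667
time: 14.98
position: [0.6209, -0.0321, 0.1964]
tool_rot: [0.642, 0.743, 0.124, -0.145]
ft_force: [0.3, -0.3, -1.5]
grip_width: 0.0238
grip_force: 50.0
target [ 0.6193 -0.0274  0.1815] shift [-1.1 -0.8 15.6] turn [-0.06 -0.05 -0.14]
F belt axes [-0.9   0.29  1.28] M [-0.094 -0.402 -0.056] t 14.9833
time: 15.4
position: [0.6206, -0.0303, 0.1918]
tool_rot: [0.642, 0.743, 0.124, -0.145]
ft_force: [0.8, 0.3, -1.8]
grip_width: 0.0238
grip_force: 50.0
target [ 0.6193 -0.0274  0.1815] shift [-1.  -0.9 10.7] turn [-0.05 -0.04 -0.14]
F belt axes [-0.49  0.8   1.75] M [-0.066 -0.441 -0.038] t 15.4
```

Not touching yet, so I'll continue with force checks.

```bash
python3 -m crank '[0,0,1,0,0,0,255,0,0,2,0,0,0,255,0,0,3,0,0,0,255,0,0,4,0,0,0,255,0,0,4,0,0,0,255]';python3 go.py .617 -.012 .143 98.5 22 0
```

```text
time: 15.82
position: [0.6203, -0.0287, 0.1879]
tool_rot: [0.642, 0.743, 0.124, -0.146]
ft_force: [0.1, 0.3, -2.7]
grip_width: 0.0242
grip_force: 50.0
target [ 0.6193 -0.0274  0.1815] shift [-1.1 -0.8  6.5] turn [-0.07 -0.06 -0.15]
F belt axes [-0.8   0.16  2.63] M [-0.11  -0.456 -0.067] t 15.8167
```

```bash
python3 -m crank '[0,0,0.5,0,0,0,255,0,0,1,0,0,0,255,0,0,1.5,0,0,0,255,0,0,2,0,0,0,255,0,0,2,0,0,0,255]';python3 go.py .617 -.012 .143 98.5 22 0
```

```text
time: 16.23
position: [0.6202, -0.0281, 0.1862]
tool_rot: [0.642, 0.743, 0.124, -0.145]
ft_force: [-0.1, -0.1, -2.4]
grip_width: 0.0238
grip_force: 50.0
target [ 0.6193 -0.0274  0.1815] shift [-1.  -0.8  4.7] turn [-0.06 -0.05 -0.15]
F belt axes [-0.95 -0.09  2.24] M [-0.07  -0.412 -0.029] t 16.2333
```

```bash
python3 -m crank '[0,0,0.5,0,0,0,255,0,0,1,0,0,0,255,0,0,1.5,0,0,0,255,0,0,2,0,0,0,255,0,0,2,0,0,0,255]';python3 go.py .617 -.012 .143 98.5 22 0
```

```text
time: 16.65
position: [0.6201, -0.0273, 0.1843]
tool_rot: [0.642, 0.743, 0.124, -0.145]
ft_force: [0.6, 0.4, -2.9]
grip_width: 0.0235
grip_force: 50.0
target [ 0.6193 -0.0274  0.1815] shift [-1.  -0.8  2.6] turn [-0.07 -0.05 -0.15]
F belt axes [-0.76  0.64  2.8 ] M [-0.067 -0.412 -0.065] t 16.65
```

```bash
python3 -m crank '[0,0,0.5,0,0,0,255,0,0,1,0,0,0,255,0,0,1.5,0,0,0,255,0,0,2,0,0,0,255,0,0,2,0,0,0,255]';python3 go.py .617 -.012 .143 98.5 22 0
```

```text
time: 17.07
position: [0.6202, -0.0267, 0.1828]
tool_rot: [0.642, 0.743, 0.124, -0.145]
ft_force: [-0.5, -1.1, -0.5]
grip_width: 0.0234
grip_force: 50.0
target [ 0.6193 -0.0274  0.1815] shift [-1. -1.  1.] turn [-0.04 -0.04 -0.14]
F belt axes [-1.1  -0.64  0.07] M [-0.053 -0.32  -0.072] t 17.0667
```

```bash
python3 -m crank '[0,0,0.5,0,0,0,255,0,0,1,0,0,0,255,0,0,1.5,0,0,0,255,0,0,2,0,0,0,255,0,0,2,0,0,0,255]';python3 go.py .617 -.012 .143 98.5 22 0
```

```text
time: 17.48
position: [0.6203, -0.0262, 0.182]
tool_rot: [0.642, 0.743, 0.125, -0.145]
ft_force: [-2.1, -2.1, 7.0]
grip_width: 0.0234
grip_force: 50.0
target [ 0.6193 -0.0274  0.1815] shift [-1.1 -1.1  0.1] turn [ 0.   -0.02 -0.12]
F belt axes [ 0.96 -2.43 -7.19] M [ 0.301 -0.154 -0.01 ] t 17.4833
```

Contact at 9–10 N, with the moments consistent with a centred, flush contact. One look to check centring on the belt.

```bash
python3 -m crank '[0,0,0,0,0,0,255,0,0,0,0,0,0,255,0,0,0,0,0,0,255,0,0,0,0,0,0,255,0,0,0,0,0,0,255]';python3 go.py .617 -.012 .143 98.5 22 0
python3 - <<'E'
from h import *
a=shot('top','top5.png');b=shot('side','side5.png')
o=robot.get_obs();M=R.from_quat(o['tool_rot']).as_matrix();C=np.array(o['position'])+M[:,2]*.0415
print(o['ft_force'],C)
f=lambda i,x,y,w,h,k:cv2.cvtColor(cv2.resize(i[y:y+h,x:x+w],None,fx=k,fy=k,interpolation=cv2.INTER_CUBIC),4)
k=4;ims=[f(a['pixels'],195,130,145,75,k),f(b['pixels'],180,165,145,75,k)]
for c,i,o2 in((a,ims[0],(195,130)),(b,ims[1],(180,165))):
  for ex,ey,col in((.075,.012,(0,0,255)),(.18,.03,(255,0,255))):
    for s in(-1,1):
      for t in(-1,1):
        p=(proj(c,C+M@[s*ex,t*ey,0])-o2+.5)*k;cv2.circle(i,(int(p[0]),int(p[1])),3,col,-1)
cv2.imwrite('pics/z6.png',np.vstack(ims))
E
```

```text
time: 17.9
position: [0.6203, -0.0262, 0.182]
tool_rot: [0.642, 0.743, 0.125, -0.145]
ft_force: [0.1, -1.7, 6.4]
grip_width: 0.0234
grip_force: 50.0
target [ 0.6193 -0.0274  0.1815] shift [-1.1 -1.2  0.1] turn [ 0.01 -0.01 -0.12]
F belt axes [ 0.78 -0.12 -6.55] M [ 0.292 -0.109 -0.03 ] t 17.9
[-1.20540411 -2.41442554  5.42357048] [ 0.61800986 -0.0108175   0.14352255]
```

View pics/z6.png

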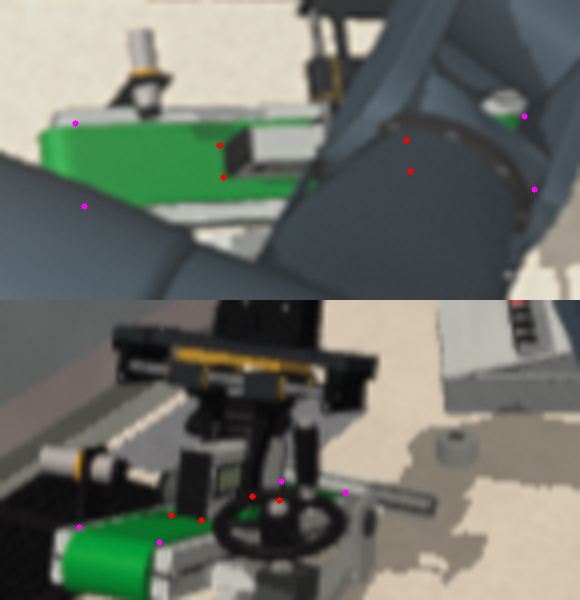

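The level is centred on the belt to within a couple of mm: the head corners match at (75,123) and (85,206), and its cap is at (222,145–178). A small trim will null the sideways load and bring the push to about 10 N.

```bash
python3 -m crank '[0.2,-0.2,0.2,0,0,0,255,0.5,-0.4,0.4,0,0,0,255,0.5,-0.4,0.4,0,0,0,255,0.5,-0.4,0.4,0,0,0,255,0.5,-0.4,0.4,0,0,0,255]';python3 go.py .617 -.012 .143 98.5 22 0
for i in 1 2; do python3 -m crank '[0,0,0,0,0,0,255,0,0,0,0,0,0,255,0,0,0,0,0,0,255,0,0,0,0,0,0,255,0,0,0,0,0,0,255]' >/dev/null;python3 go.py .617 -.012 .143 98.5 22 0; done
```

```text
time: 18.42
position: [0.6202, -0.0261, 0.1819]
tool_rot: [0.642, 0.743, 0.125, -0.144]
ft_force: [-1.4, -3.2, 6.2]
grip_width: 0.0234
grip_force: 50.0
target [ 0.6193 -0.0274  0.1815] shift [-1.2 -1.1  0. ] turn [ 0.07  0.04 -0.12]
F belt axes [-0.43 -1.83 -6.91] M [ 0.227 -0.251  0.016] t 18.4167
target [ 0.6193 -0.0274  0.1815] shift [-1.2 -1.1  0. ] turn [ 0.06  0.04 -0.12]
F belt axes [-2.18 -1.31 -7.38] M [ 0.25  -0.293  0.044] t 18.8333
target [ 0.6193 -0.0274  0.1815] shift [-1.2 -1.1  0. ] turn [ 0.06  0.04 -0.12]
F belt axes [-0.39 -1.04 -6.01] M [ 0.223 -0.275  0.073] t 19.25
```

```bash
python3 -m crank '[0,0,0.2,0,0,0,255,0,-0.2,0.5,0,0,0,255,0,-0.2,0.5,0,0,0,255,0,-0.2,0.5,0,0,0,255,0,-0.2,0.5,0,0,0,255]' >/dev/null
for i in 1 2 3; do python3 -m crank '[0,0,0,0,0,0,255,0,0,0,0,0,0,255,0,0,0,0,0,0,255,0,0,0,0,0,0,255,0,0,0,0,0,0,255]' >/dev/null;python3 go.py .617 -.012 .143 98.5 22 0|tail -1; done
```

```text
F belt axes [-1.12 -1.13 -8.39] M [ 0.261 -0.238  0.032] t 20.0833
F belt axes [ 0.65 -1.19 -8.29] M [ 0.242 -0.209 -0.009] t 20.5
F belt axes [-0.66 -1.26 -8.77] M [ 0.249 -0.248 -0.01 ] t 20.9167
```

The push is steady: about 8.5 N at the wrist, or roughly 10.5 N on the belt with the level's own weight. Handing in.

```bash
python3 -c "from rig import robot; print(robot.hand_in())"
```

```text
the job is handed in; nothing more can be done
None
```

I cranked the handwheel one full turn clockwise (handle back at its start position) and handed the job in with the inclinometer still gripped and pressed on the middle of the belt at about 10 N; flush contact was judged from wrist forces only, and the hand-in returned no verdict.

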